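# Set a loose front panel square to its case floor

### The arm

A 6-joint arm with a two-finger parallel gripper is mounted at the origin on the work surface. World frame = base frame: x ahead of the robot, y to its left, z up, the work surface at z = 0. Lengths are in m, angles in rad, forces in N, time in s.
With the tool pointing down it reaches from about 0.275 to 0.975 m from the base axis. Payload 8.4 kg.
Tool frame: the origin (TCP) lies midway between the tips of the shut fingers; the grasp point (between the pads) lies 19 mm behind it (env.hold_point_z is the z of the grasp point in the tool frame, in m); z points along the fingers, y is the line along which they close (so a half turn about z gives the same grasp; the last joint's range is limited). The gripper opens to 92 mm and grips with 3 to 60 N. Pads are 20 mm wide; open, the fingers measure 128 mm over their backs; the gripper's body (75 mm by 189 mm) begins 69 mm behind the grasp point.
Start: joints at [-1.315, 0.353, 1.633, -0, 1.155, -0.002], TCP at [0.159, -0.604, 0.215] pointing down, gripper open.
Joint ranges: [-2.63, 2.63], [-0.92, 2.1], [0.06, 2.66], [-1.3, 4.44], [0, 2.69], [-3.02, 3.02]. Speed limits (rad/s): [2.22, 2.22, 2.79, 3.14, 3.14, 3.14].

### API

Orientations are given as a rotation vector (axis times angle).
In Python, from bench import env, solver, camera, sign_off gives the robot as it stands. The module is installed in compiled form; this text tells all that it offers. Calls block until the motion is done:
- env.goto(position, orientation): joint-space move of the TCP to a pose.
- env.move_linear(position, attitude=None, feed=0.15, stop_force=None): straight line of the TCP; attitude=None keeps the orientation; feed is the mean speed in m/s. With stop_force (N) it stops when the force on the tool has changed by that much, and returns True; else False.
- env.move_j(angles): joint-space move.
- env.command_gripper(opening, force=None): opening from 0.0 (shut) to 1.0 (fully open); force is the grip in N (None keeps the last); returns when the fingers have stopped.
- env.hold(seconds).
- solver.ik(position, orientation): joint angles nearest the present ones, or None.
- env.state(): the state.
- camera(name): name is "scene" or "top"; returns a dict with "image" (400x640x3 uint8, blue, green, red), "fovy" (degrees; the focal length in pixels is half the picture's height over the tangent of half this angle, whatever the lens; pixels are square), "cx", "cy" (the principal point, pixels), "k1" (the pictures are not rectified: a ray, as slopes to the right and down, at radius r is drawn at 1 + k1 r^2 times it, then the intrinsics apply), "world_from_camera" (4x4, takes a point from camera to world coordinates). Camera axes: x right, y down, z forward; pixel columns grow to the right and rows downward; lengths in m; the calibration is good to about 2 mm. A picture is of the moment at which its call begins. There is no depth.
A pose or a line that the arm cannot do raises env.Unreachable and nothing moves.
- sign_off(): hands the job in; it is judged then, once.
The state is a dict: "clock": time; "joint_positions": joint angles; "qvel": joint speeds; "joint_efforts": joint torques, N m; "tcp_pos": TCP position; "tcp_rot": TCP orientation; "wrist_force": force on the tool from outside, world axes, zero at the start; "wrist_torque": the same for the moment, N m; "gripper_width": opening from 0.0 (shut) to 1.0 (fully open); "grip_force": force on a finger pad.
Only numpy, scipy, OpenCV 4.12 (cv2) and the standard library are available. Lean on these libraries where they do the work, as an engineer would, in place of code of your own. Each camera call takes 0.05 s, during which the arm holds its last target. There are 200 camera calls.

### The job

The front panel of the opened power supply is leaning in on its loose screws. Take the orange triangular square off the black rubber pad, set its foot flat on the case floor and slide it against the panel until its whole upright edge sits flush with no gap; without banging, hold it lightly and steadily against both faces with about 10 N each for two seconds. Then leave the panel standing square and stand the square back upright in the middle of its pad, touching the panel only with the square and leaving the spool, tape roll and parts bin where they are.

Things in the scene. Friction and masses are not known exactly. Their poses are not given: they have to be found in the camera images.
- case: Opened bench power supply, fixed. Origin: on the bench under the middle of its bare steel floor sheet (220 mm along x, 240 mm along y), whose top is 10 mm above the bench; z up. White front panel near the +y edge, grey rear panel 80 mm high along the -y edge, no side walls. Floor clear from y = -30 mm up to the front panel; transformer (59 mm high) and circuit board behind that.
- floor_edge (a point): Middle of the front (+y) edge of the case floor, on its top (0, 120, 10 mm from the case's origin); axes as the case's. The foot of the front panel's inner face runs along x, 2 to 10 mm in from this edge (slotted screw holes: different each time, not measured). It does not slide.
- panel (a joint): Lean of the white front panel (220 mm wide, 80 mm high, 4 mm thick, knobs on its outside) about the foot of its inner face, rad: 0 square to the floor, positive leans in over the floor. Stiff in its screws: about 5 N at its top edge moves it, and it stays where left. It can be pushed out too far (range -0.12 to 0.14).
- square_grip (a point): Loose triangular square, 0.15 to 0.3 kg: orange upright web 10 mm thick (along x) on an aluminium foot 24 mm wide, 12 mm high. Upright working edge at the +y end, 10 mm wide, 12 to 92 mm up; the back slopes down to the foot's -y end. Point: middle of the web, the place to grip across x; 40 mm above the foot's underside, 70 mm from the upright edge, 50 mm from the -y end; z up.
- square_foot (a point): Middle of the underside of the square's foot (the other working face, 118 mm along y, 24 mm along x), 60 mm from the upright edge, which lies at +y; axes as square_grip's.
- pad: Black rubber pad, 150 mm (x) by 180 mm (y), 5 mm thick, fixed on the bench; origin under its middle. The square stands on it at the start.
- spool: Yellow solder spool, 52 mm across, 48 mm high, origin under its middle.
- tape: Roll of metal tape, 96 mm across, 48 mm high, origin under its middle.
- bin: Small red open parts bin with leads, 105 x 95 mm, 50 mm high, origin under its middle.
Things that resemble listed ones, but are neither listed nor needed, are in the scene too. Of the things like the part that bears square_grip, leave any that is turquoise; of the rest the larger one is meant. Of the things that look like the pad, the larger one is meant.

How it is judged:
On the way:
1. square pressed on the floor (1.5-20 N) and the panel (6-16 N) together for 1 s, upright within 0.02 rad, in line with the case within 0.06 rad, panel within 0.02 rad of square (contact force between square and panel between 6 and 16 N and contact force between square and case between 1.5 and 20 N and angle between square_foot's own z axis and vertical below 0.02 rad and angle between the y axis of square_foot and the y axis of case, either way round below 0.06 rad and value of joint panel between -0.02 and 0.02 rad), for 1 s.
At the end, for the whole second after the job is handed in: The front panel is within 0.02 rad of square to the floor and stays there; the square stands upright (within 0.05 rad) and still on the black pad, released, the middle of its foot within 40 mm of the pad's middle (value of joint panel between -0.02 and 0.02 rad and horizontal distance between square_foot and pad below 0.04 m and angle between square_foot's own z axis and vertical below 0.05 rad and z of square_foot in the frame of pad between 0.002 and 0.009 m and linear speed of square below 0.02 m/s); the robot touches nothing.
It fails at once if the square strikes or presses the front panel with more than 60 N (contact force between square and panel above 60 N).
It fails at once if the square strikes or presses the case floor with more than 60 N (contact force between square and case above 60 N).
It fails at once if the gripper or arm touches the front panel (contact force between any of the fingers, the arm and panel above 1 N).
It fails at once if spool, tape roll or parts bin pushed more than 15 mm (distance of any of spool, tape, bin from where it was at the start of the episode above 0.015 m).
It also fails if it takes over 72 s, if anything falls off the work surface, if the arm or the gripper's body presses on something with over 40 N, if the wrist force passes 120 N, or if a joint passes its speed limit or range.

## Working session

There is one attempt and no reset: what is moved stays moved. The work goes in short steps, each a Python script; the robot and the scene stay as the last script left them, time stands still between calls to the robot, and variables do not carry over. Pictures are saved under pics/ and viewed, at most 10 in all, crops included, and the job is handed in when it is done.

```bash
mkdir -p pics; cat > h.py <<'E'
import numpy as np, cv2
from bench import env, solver, camera, sign_off
def snap(n):
    c=camera(n); np.savez(''+n+'.npz',**{k:np.asarray(v) for k,v in c.items()}); return c
def load(n): return dict(np.load(''+n+'.npz'))
def K(c):
    h=c['image'].shape[0]; f=h/2/np.tan(np.radians(float(c['fovy']))/2)
    return f,float(c['cx']),float(c['cy']),float(c['k1'])
def ray(c,u,v):
    f,cx,cy,k1=K(c); d=np.array([(u-cx)/f,(v-cy)/f]); p=d.copy()
    for _ in range(30): p=d/(1+k1*(p@p))
    T=c['world_from_camera']; return T[:3,3],T[:3,:3]@np.array([p[0],p[1],1.])
def onz(c,u,v,z):
    o,d=ray(c,u,v); return o+d*(z-o[2])/d[2]
def proj(c,P):
    f,cx,cy,k1=K(c); T=c['world_from_camera']; q=T[:3,:3].T@(np.array(P)-T[:3,3]); p=q[:2]/q[2]
    p=p*(1+k1*(p@p)); return p*f+[cx,cy]
def tri(c1,p1,c2,p2):
    o1,d1=ray(c1,*p1); o2,d2=ray(c2,*p2)
    s=np.linalg.lstsq(np.c_[d1,-d2],o2-o1,rcond=None)[0]
    a=o1+d1*s[0]; b=o2+d2*s[1]; return (a+b)/2,np.linalg.norm(a-b)
E
python3 - <<'E'
from h import *
for n in('scene','top'):
    c=snap(n); cv2.imwrite(f'pics/{n}0.png',c['image']); print(n,K(c),c['world_from_camera'].round(3).tolist())
print(env.state()['clock'],env.hold_point_z)
E
```

```text
scene (np.float64(404.17751707351437), 326.39949922904395, 191.42008851592388, -0.04677310927015939) [[-0.307, 0.764, -0.568, 1.143], [0.951, 0.238, -0.195, 0.237], [-0.014, -0.6, -0.8, 0.928], [0.0, 0.0, 0.0, 1.0]]
top (np.float64(430.5616802119285), 324.9178602267804, 196.63993804756234, -0.09375573346488757) [[0.022, -0.993, 0.119, 0.392], [-1.0, -0.021, 0.009, 0.021], [-0.007, -0.119, -0.993, 1.125], [0.0, 0.0, 0.0, 1.0]]
0.1 -0.0187
```

View pics/scene0.png

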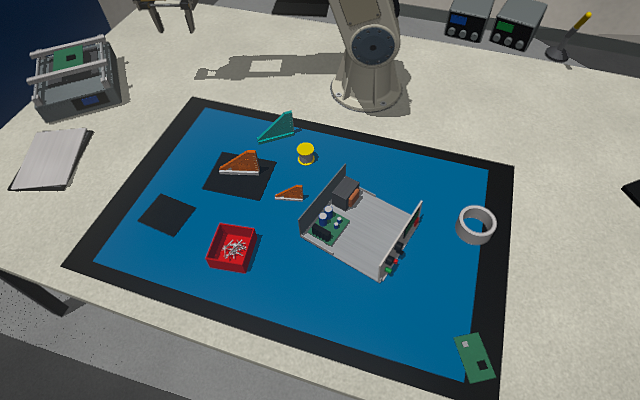

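View pics/top0.png

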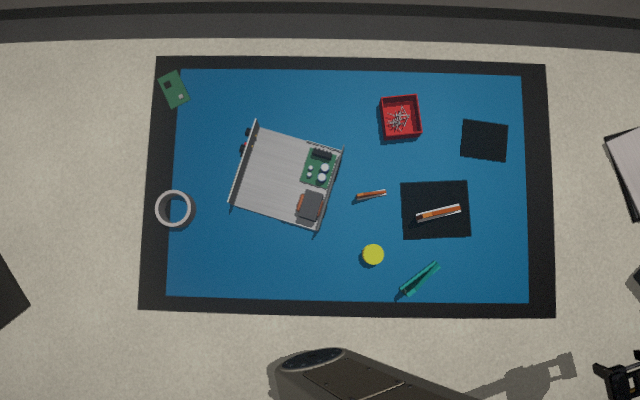

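Two pictures. Squares: large orange at scene (240,163) / top (438,212) on the large black pad; small orange at scene (290,192) / top (371,195); turquoise at scene (280,125) / top (418,278). The large orange one is meant. Pads: the large one at top (436,209) is meant, not the small one at (484,140). The case is at top (287,177), with its front panel at the left, around (243,163). Next I'll check this in enlarged crops and mask by colour.

```bash
cat > m.py <<'E'
from h import *
s,t=load('scene'),load('top')
a=cv2.resize(s['image'][130:210,190:320],None,fx=3,fy=3,interpolation=cv2.INTER_CUBIC)
b=cv2.resize(s['image'][155:290,290:430],None,fx=2.7,fy=2.7,interpolation=cv2.INTER_CUBIC)
d=cv2.resize(t['image'][110:250,220:350],None,fx=2.6,fy=2.6,interpolation=cv2.INTER_CUBIC)
e=cv2.resize(t['image'][170:245,390:480],None,fx=3,fy=3,interpolation=cv2.INTER_CUBIC)
im=np.zeros((600,800,3),np.uint8)
for p,x,y in((a,0,0),(b,0,240),(d,400,0),(e,400,370)):
    p=p[:600-y,:800-x]; im[y:y+p.shape[0],x:x+p.shape[1]]=p
cv2.imwrite('pics/crop1.png',im)
for n,c in(('scene',s),('top',t)):
    hsv=cv2.cvtColor(c['image'],cv2.COLOR_BGR2HSV)
    for nm,lo,hi in(('orange',(5,120,80),(18,255,255)),('black',(0,0,0),(179,110,60)),('red',(172,120,60),(179,255,255)),('yellow',(24,150,120),(34,255,255)),('turq',(80,120,60),(92,255,255))):
        m=cv2.inRange(hsv,lo,hi)
        for k in cv2.findContours(m,cv2.RETR_EXTERNAL,cv2.CHAIN_APPROX_NONE)[0]:
            A=cv2.contourArea(k)
            if 40<A<8000 and 130<k[:,0,0].mean()<560 and 60<k[:,0,1].mean()<310: print(n,nm,A,np.round(cv2.minAreaRect(k)[0]),np.round(cv2.boxPoints(cv2.minAreaRect(k))).tolist())
E
python3 m.py
```

```text
scene orange 52.0 [352. 196.] [[346.0, 204.0], [354.0, 187.0], [359.0, 189.0], [351.0, 206.0]]
scene orange 197.5 [288. 192.] [[275.0, 185.0], [302.0, 185.0], [302.0, 198.0], [275.0, 198.0]]
scene orange 463.0 [238. 160.] [[219.0, 150.0], [258.0, 150.0], [258.0, 170.0], [219.0, 170.0]]
scene black 49.5 [389. 260.] [[384.0, 263.0], [388.0, 255.0], [395.0, 258.0], [391.0, 266.0]]
scene black 67.5 [399. 248.] [[392.0, 250.0], [397.0, 241.0], [406.0, 245.0], [401.0, 254.0]]
scene black 162.5 [321. 232.] [[309.0, 231.0], [314.0, 222.0], [333.0, 233.0], [328.0, 242.0]]
scene black 1275.0 [166. 214.] [[138.0, 221.0], [153.0, 188.0], [195.0, 207.0], [180.0, 240.0]]
scene black 786.0 [330. 205.] [[293.0, 227.0], [345.0, 165.0], [367.0, 184.0], [315.0, 246.0]]
scene black 1508.5 [239. 175.] [[203.0, 189.0], [211.0, 148.0], [275.0, 161.0], [267.0, 202.0]]
scene red 1755.0 [231. 247.] [[203.0, 264.0], [219.0, 217.0], [259.0, 230.0], [243.0, 277.0]]
scene yellow 149.5 [305. 149.] [[297.0, 143.0], [313.0, 143.0], [313.0, 155.0], [297.0, 155.0]]
scene turq 607.0 [274. 127.] [[252.0, 121.0], [290.0, 110.0], [297.0, 134.0], [258.0, 144.0]]
top orange 120.0 [441. 211.] [[422.0, 214.0], [460.0, 205.0], [460.0, 209.0], [423.0, 218.0]]
top orange 41.0 [371. 193.] [[357.0, 193.0], [385.0, 190.0], [385.0, 192.0], [357.0, 196.0]]
top red 70.5 [396. 123.] [[382.0, 113.0], [406.0, 109.0], [410.0, 134.0], [386.0, 138.0]]
top red 267.5 [401. 115.] [[379.0, 131.0], [381.0, 97.0], [424.0, 99.0], [422.0, 134.0]]
top yellow 296.5 [372. 254.] [[363.0, 244.0], [382.0, 244.0], [382.0, 264.0], [363.0, 264.0]]
top turq 320.5 [420. 278.] [[399.0, 288.0], [434.0, 259.0], [442.0, 269.0], [407.0, 298.0]]
```

View pics/crop1.png

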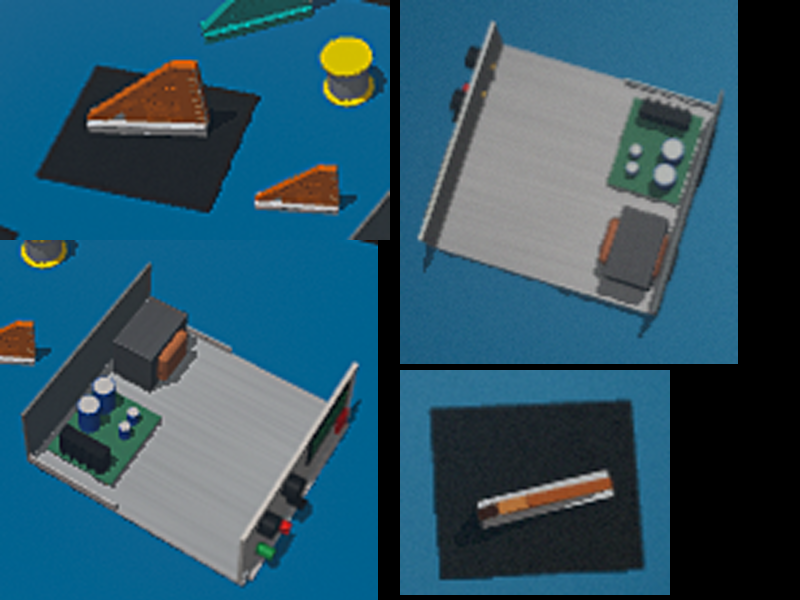

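Crop confirms it: the large orange square stands on the large pad with its upright end at scene (258,160) / top (417,218), facing +y. The foot line of the panel's inner face is the dark/light border from top (260,127) to (235,204). Now I'll fit the edges and triangulate.

```bash
cat > m2.py <<'E'
from h import *
s,t=load('scene'),load('top')
def edge(c,p,q,w=4,n=40,trim=.1):
    "subpixel line fit: strongest gradient across p-q; returns refined ends"
    g=cv2.GaussianBlur(c['image'].max(2).astype(np.float32),(0,0),.7); p,q=np.array(p,float),np.array(q,float)
    d=(q-p)/np.linalg.norm(q-p); nn=np.array([-d[1],d[0]]); o=np.arange(-w,w+.01,.25); pts=[]
    for a in np.linspace(trim,1-trim,n):
        P=(p+(q-p)*a)+o[:,None]*nn
        v=cv2.remap(g,P[:,0].astype(np.float32)[:,None],P[:,1].astype(np.float32)[:,None],cv2.INTER_LINEAR)[:,0]
        gr=abs(np.gradient(v)); pts.append(P[gr.argmax()])
    pts=np.array(pts,np.float32); vx,vy,x0,y0=cv2.fitLine(pts,cv2.DIST_HUBER,0,.01,.01)[:,0]
    D=np.array([vx,vy]);O=np.array([x0,y0]); res=np.median(abs((pts-O)@[-vy,vx]))
    return O+D*((p-O)@D),O+D*((q-O)@D),round(float(res),2)
def yaw(a,b): d=b-a; return round(float(np.degrees(np.arctan2(d[1],d[0]))),2)
def show(nm,p,q,z,**k):
    a,b,r=edge(t,p,q,**k); A,B=onz(t,*a,z),onz(t,*b,z); print(nm,a.round(1),b.round(1),r,A.round(4),B.round(4),'yaw',yaw(A,B),'len',round(float(np.linalg.norm(B-A)),4)); return A,B
show('panelfoot',(235.4,204.2),(259.6,127.3),.01)
show('floor +x',(259.6,127.3),(306,141),.01)
show('floor -x',(235.4,205),(297,221),.01)
show('pad top',(400,183),(466.7,180.3),.005);show('pad bot',(403.7,239.3),(471.3,236.7),.005)
show('pad L',(400,183),(403.7,239.3),.005);show('pad R',(466.7,180.3),(471.3,236.7),.005)
show('foot +x',(458.7,203.3),(416,215),.017,w=2)
show('foot -x',(460.7,209.3),(417.7,222.7),.017,w=2.5)
for nm,a,b in(('foot corner +x+y',(258.7,171.3),(416,215)),('foot +x-y',(219.3,169.5),(458.7,203.3)),('panel top +x',(421.5,200.6),(255.4,118.5)),('panel top -x... ',(378.9,267.2),(255.4,118.5)),('panel top -x',(421.5,200.6),(227.3,202.3)),
 ('pad c1',(237.3-3,0),(0,0)),):
    if b[0]: P,e=tri(s,a,t,b); print(nm,P.round(4),'miss',round(float(e),4))
E
python3 m2.py
```

```text
panelfoot [233.8 203.7] [259.2 127.2] 0.21 [0.502  0.2692 0.01  ] [0.709  0.2111 0.01  ] yaw -15.69 len 0.215
floor +x [259.7 126.8] [306.1 140.5] 0.0 [0.7099 0.2097 0.01  ] [0.6746 0.0843 0.01  ] yaw -105.76 len 0.1302
floor -x [235.4 205. ] [296.  224.2] 0.16 [0.4987 0.2648 0.01  ] [0.452  0.1045 0.01  ] yaw -106.23 len 0.1669
pad top [400.  182.1] [466.7 179.7] 0.22 [ 0.5692 -0.1656  0.005 ] [ 0.5797 -0.3439  0.005 ] yaw -86.63 len 0.1786
pad bot [403.7 239.6] [471.3 236. ] 0.19 [ 0.4183 -0.1758  0.005 ] [ 0.4307 -0.3538  0.005 ] yaw -86.01 len 0.1785
pad L [399.1 183.1] [402.6 239.4] 0.19 [ 0.5665 -0.1635  0.005 ] [ 0.4189 -0.1729  0.005 ] yaw -176.33 len 0.1479
pad R [466.7 180.3] [471.3 236.7] 0.24 [ 0.578 -0.344  0.005] [ 0.429  -0.3539  0.005 ] yaw -176.21 len 0.1493
foot +x [458.5 202.6] [415.6 213.3] 0.16 [ 0.5165 -0.3173  0.017 ] [ 0.4866 -0.2043  0.017 ] yaw 104.84 len 0.1169
foot -x [461.2 211.6] [417.5 222.1] 0.24 [ 0.4933 -0.3242  0.017 ] [ 0.4639 -0.2094  0.017 ] yaw 104.39 len 0.1184
foot corner +x+y [ 0.4815 -0.2036  0.0126] miss 0.0056
foot +x-y [ 0.5139 -0.3151  0.0186] miss 0.0043
panel top +x [0.6499 0.2206 0.2688] miss 0.0894
panel top -x...  [0.7115 0.211  0.079 ] miss 0.0022
panel top -x [0.4975 0.2711 0.082 ] miss 0.0034
```

```bash
cat >> h.py <<'E'
from scipy.spatial.transform import Rotation as Ro
HZ=0.0187
def rot(yaw,sg=1):
    y=sg*np.array([np.cos(yaw),np.sin(yaw),0]); z=np.array([0,0,-1.]); return Ro.from_matrix(np.c_[np.cross(y,z),y,z]).as_rotvec()
def st(tag=''):
    s=env.state(); print(tag,'t',round(s['clock'],2),'tcp',np.round(s['tcp_pos'],4),'F',np.round(s['wrist_force'],2),'M',np.round(s['wrist_torque'],2),'w',round(float(s['gripper_width']),3),'gf',np.round(s['grip_force'],1)); return s
YS,YC=np.radians(14.6),np.radians(-15.9)
GRIP=np.array([.4926,-.2735,.045]); PAD=np.array([.499,-.260])
E
python3 - <<'E'
from h import *
s=st('start')
for sg in(1,-1):
    for yw,p in((YS,GRIP),(YC,[.6,.17,.05])):
        q=solver.ik([p[0],p[1],p[2]-HZ],rot(yw,sg)); print(sg,None if q is None else np.round(q,2))
E
```

```text
start t 0.1 tcp [ 0.1592 -0.6039  0.214 ] F [ 0.1  -0.12 -0.24] M [-0.02  0.06 -0.03] w 1.002 gf 0.0
1 [-0.51  0.5   1.9  -0.    0.74 -0.76]
1 [ 0.27  0.57  1.76 -0.    0.81  0.55]
-1 [-0.51  0.5   1.9   0.    0.74  2.38]
-1 [ 0.27  0.57  1.76 -0.    0.81 -2.59]
```

```bash
python3 - <<'E'
from h import *
r=rot(YS)
env.goto(GRIP+[0,0,.12-HZ],r); st('above')
env.move_linear(GRIP-[0,0,HZ],feed=.12,stop_force=12); st('down')
env.command_gripper(0.0,40); st('grip')
env.move_linear(GRIP+[0,0,.13-HZ],feed=.15); env.hold(.2); st('lift')
for n in('scene','top'): c=snap(n)
s,t=load('scene'),load('top')
im=np.hstack([cv2.resize(s['image'][90:215,180:310],(400,385)),cv2.resize(t['image'][150:275,380:510],(400,385))])
cv2.imwrite('pics/lift.png',im)
E
```

```text
above t 1.83 tcp [ 0.4924 -0.2744  0.1465] F [-0.45 -0.07  0.43] M [-0.04 -0.1   0.01] w 1.0 gf 0.0
down t 2.98 tcp [ 0.4931 -0.2738  0.027 ] F [ 0.01 -0.76  0.76] M [-0.04 -0.12 -0.03] w 0.998 gf 0.0
grip t 4.19 tcp [ 0.4927 -0.2735  0.0263] F [ 1.52 -0.04 -0.52] M [-0.05 -0.12 -0.02] w 0.105 gf 40.0
lift t 5.41 tcp [ 0.4921 -0.2732  0.1553] F [ 0.68  1.28 -2.14] M [-0.1  -0.12 -0.01] w 0.103 gf 40.0
```

View pics/lift.png

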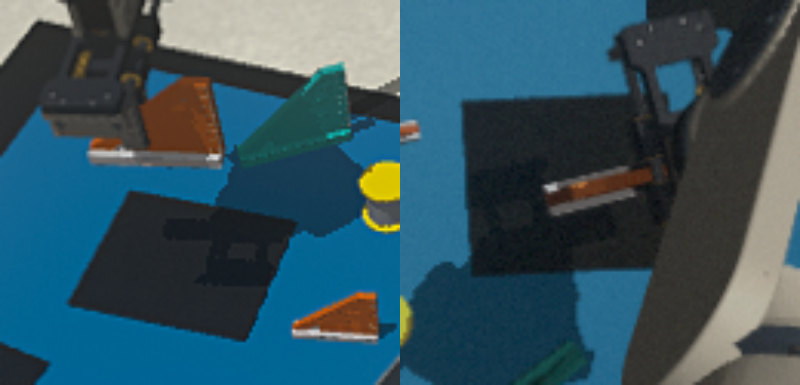

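Square is held level, with its foot at crop (155,158) in scene and fingers mid-web; the spool and the other squares are untouched. Next: over the case, then a gentle descent 22 mm short of the panel.

```bash
cat >> h.py <<'E'
CY=np.array([-np.sin(YC),np.cos(YC),0]); CX=np.array([np.cos(YC),np.sin(YC),0]); FOOTLINE=np.array([.6055,.240,0])
def fc(s,b): f=np.array(s['wrist_force'])-b; return np.array([f@CX,f@CY,f[2]])
E
python3 - <<'E'
from h import *
p=FOOTLINE-CY*(.070+.022); r=rot(YC)
env.goto(p+[0,0,.165],r); st('over')
env.move_linear(p+[0,0,.045],feed=.12); env.hold(.4)
b=np.mean([(env.hold(.05),env.state()['wrist_force'])[1] for _ in range(8)],0); np.save('base.npy',b); print('base',b.round(2))
c=snap('top'); c2=snap('scene')
print(env.move_linear(p+[0,0,.024],feed=.012,stop_force=4)); s=st('floor'); print(fc(s,b))
im=np.hstack([cv2.resize(c2['image'][140:290,290:440],(400,400)),cv2.resize(c['image'][110:260,210:360],(400,400))])
cv2.imwrite('pics/case.png',im)
E
```

```text
over t 7.11 tcp [0.5804 0.1508 0.1649] F [ 0.25 -0.42 -0.97] M [-0.11 -0.04 -0.  ] w 0.106 gf 40.0
base [-0.15  0.05 -1.52]
True
floor t 10.28 tcp [0.5803 0.1515 0.0313] F [-0.78  0.07  3.48] M [-0.06  0.1  -0.01] w 0.104 gf 40.0
[-0.61241133 -0.14983703  5.00064074]
```

View pics/case.png

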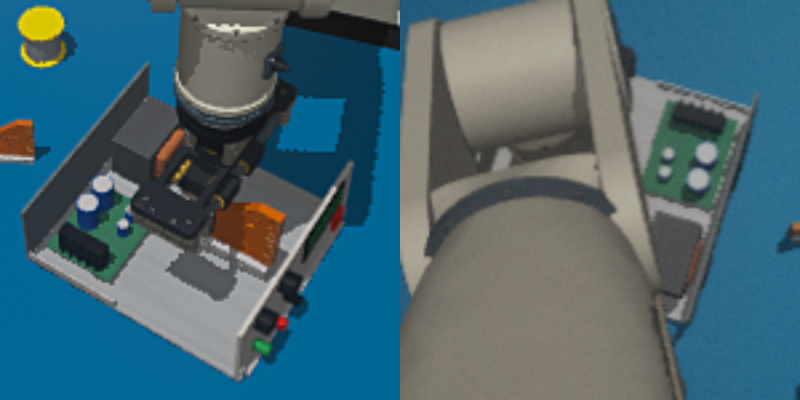

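The square is on the floor between board and panel, with a visible gap between its upright edge at crop (280,235) and the panel. Now a slow slide with force feedback.

```bash
python3 - <<'E'
from h import *
b=np.load('base.npy')
def read(n=4): 
    return fc({'wrist_force':np.mean([(env.hold(.03),env.state()['wrist_force'])[1] for _ in range(n)],0)},b)
s0=np.array(env.state()['tcp_pos']); print('static',read().round(2))
# slide until first contact
print(env.move_linear(s0+CY*.014,feed=.012,stop_force=4)); f=read(); s=st('slide'); print(f.round(2))
p=np.array(s['tcp_pos']); d=(p-s0)@CY; z=p[2]
for i in range(14):
    d+=.0007 if f[1]>-4 else .0003
    if f[2]<4.5: z-=.0002
    if f[2]>9: z+=.0002
    t=s0+CY*d; t[2]=z
    env.move_linear(t,feed=.01); f=read(3); s=env.state()
    print(i,round(s['clock'],2),'cmd',round(d*1e3,2),'act',round((np.array(s['tcp_pos'])-s0)@CY*1e3,2),'z',round((s['tcp_pos'][2])*1e3,2),f.round(2))
    if f[1]<-9: break
E
```

```text
static [-0.68 -0.69  6.41]
True
slide t 10.84 tcp [0.5803 0.1515 0.0313] F [-0.01 -1.29  5.71] M [ 0.01 -0.07  0.01] w 0.104 gf 40.0
[ 0.39 -0.44  6.98]
0 11.24 cmd 0.74 act 0.81 z 31.28 [ 0.17 -0.7   3.94]
1 11.59 cmd 1.44 act 1.04 z 31.3 [ 0.49 -3.86  6.59]
2 11.94 cmd 2.14 act 1.75 z 31.32 [ 0.26 -4.05  6.51]
3 12.29 cmd 2.44 act 1.97 z 31.34 [ 0.23 -4.63  7.52]
4 12.64 cmd 2.74 act 2.26 z 31.3 [ 0.46 -4.28  7.31]
5 12.99 cmd 3.04 act 2.52 z 31.31 [ 0.27 -4.55  7.3 ]
6 13.34 cmd 3.34 act 2.84 z 31.33 [ 0.44 -4.54  7.37]
7 13.69 cmd 3.64 act 3.15 z 31.32 [ 0.22 -3.86  7.87]
8 14.04 cmd 4.34 act 3.9 z 31.33 [ 0.44 -4.42  6.83]
9 14.39 cmd 4.64 act 4.14 z 31.33 [ 0.17 -4.55  7.65]
10 14.74 cmd 4.94 act 4.42 z 31.31 [ 0.09 -4.37  7.46]
11 15.09 cmd 5.24 act 4.7 z 31.29 [-0.05 -4.65  7.46]
12 15.44 cmd 5.54 act 5.0 z 31.29 [ 0.23 -4.76  7.5 ]
13 15.79 cmd 5.84 act 5.32 z 31.32 [-0.06 -4.44  7.85]
```

```bash
cat > slide.py <<'E'
from h import *
import sys
b=np.load('base.npy'); N=int(sys.argv[1]); tgt=float(sys.argv[2])
def read(n=3): 
    return fc({'wrist_force':np.mean([(env.hold(.03),env.state()['wrist_force'])[1] for _ in range(n)],0)},b)
s0=FOOTLINE-CY*.092
try: d,z=np.load('dz.npy')
except OSError: d,z=.00584+ .0,.0313
try: f
except NameError: f=read()
for i in range(N):
    d+=.001 if f[1]>-4.5 else .0004
    if f[2]<3.5: z-=.0001
    if f[2]>5.5: z+=.0002
    t=s0+CY*d; t[2]=z
    env.move_linear(t,feed=.015); f=read(); s=env.state(); np.save('dz.npy',[d,z])
    print(i,round(s['clock'],2),'cmd',round(d*1e3,2),'act',round((np.array(s['tcp_pos'])-s0)@CY*1e3,2),'z',round(z*1e3,2),round((s['tcp_pos'][2])*1e3,2),f.round(2),'M',np.round([s['wrist_torque']@CX,s['wrist_torque']@CY],2))
    if f[1]<-tgt: break
E
python3 - <<'E'
from h import *
s=env.state(); s0=FOOTLINE-CY*.092; print(((np.array(s['tcp_pos'])-s0)@CY)*1e3,((np.array(s['tcp_pos'])-s0)@CX)*1e3)
np.save('dz.npy',[(np.array(s['tcp_pos'])-s0)@CY+.0005,.0312])
E
python3 slide.py 22 11
```

```text
5.252880752311294 0.01814540043034254
0 16.24 cmd 6.15 act 6.03 z 31.4 31.35 [ 0.22 -2.85  3.85] M [-0.37 -0.13]
1 16.59 cmd 7.15 act 7.26 z 31.4 31.36 [-0.71 -1.    3.34] M [-0.17 -0.1 ]
2 16.94 cmd 8.15 act 8.2 z 31.3 31.31 [-0.86 -2.78  4.15] M [-0.2  0. ]
3 17.29 cmd 9.15 act 9.27 z 31.3 31.32 [ 0.09 -2.06  4.54] M [-0.19 -0.09]
4 17.64 cmd 10.15 act 10.23 z 31.3 31.32 [-0.05 -1.72  3.73] M [-0.19 -0.09]
5 17.99 cmd 11.15 act 11.21 z 31.3 31.31 [ 0.41 -2.01  4.68] M [-0.23 -0.09]
6 18.34 cmd 12.15 act 12.22 z 31.3 31.29 [ 0.37 -2.64  5.09] M [-0.27 -0.08]
7 18.69 cmd 13.15 act 13.23 z 31.3 31.33 [-0.19 -2.18  5.05] M [-0.22 -0.08]
8 19.04 cmd 14.15 act 14.23 z 31.3 31.31 [-0.64 -2.82  5.25] M [-0.28 -0.08]
9 19.39 cmd 15.15 act 15.23 z 31.3 31.32 [-0.45 -2.93  5.07] M [-0.23 -0.06]
10 19.74 cmd 16.15 act 16.2 z 31.3 31.28 [ 0.33 -2.55  5.92] M [-0.24 -0.04]
11 20.09 cmd 17.15 act 17.22 z 31.5 31.35 [ 0.09 -1.84  1.82] M [-0.13 -0.05]
12 20.44 cmd 18.15 act 17.49 z 31.4 31.32 [ 0.41 -5.66  4.6 ] M [-0.66 -0.12]
13 20.79 cmd 18.55 act 17.57 z 31.4 31.31 [ 0.76 -7.56  4.96] M [-0.95 -0.2 ]
14 21.14 cmd 18.95 act 17.93 z 31.4 31.3 [ 0.86 -7.37  4.92] M [-0.91 -0.21]
15 21.49 cmd 19.35 act 18.46 z 31.4 31.31 [ 0.52 -7.45  4.81] M [-0.85 -0.16]
16 21.84 cmd 19.75 act 19.01 z 31.4 31.31 [ 0.56 -6.79  4.34] M [-0.68 -0.14]
17 22.19 cmd 20.15 act 19.51 z 31.4 31.31 [ 0.84 -5.99  3.77] M [-0.68 -0.14]
18 22.54 cmd 20.55 act 19.93 z 31.4 31.31 [ 1.26 -5.3   3.56] M [-0.6  -0.15]
19 22.89 cmd 20.95 act 20.35 z 31.4 31.3 [ 0.39 -5.25  3.74] M [-0.6  -0.16]
20 23.24 cmd 21.35 act 20.68 z 31.4 31.28 [ 0.1  -5.27  4.27] M [-0.64 -0.1 ]
21 23.59 cmd 21.75 act 21.18 z 31.4 31.3 [ 0.84 -6.12  3.8 ] M [-0.59 -0.11]
```

Panel contact began at 17.3 mm and it is now turning on a plateau. I'll continue until the force rises.

```bash
python3 slide.py 22 10.5
```

```text
0 24.04 cmd 22.15 act 21.52 z 31.4 31.3 [ 0.3  -5.56  3.93] M [-0.59 -0.1 ]
1 24.39 cmd 22.55 act 21.7 z 31.4 31.32 [ 0.22 -6.83  4.36] M [-0.77 -0.17]
2 24.74 cmd 22.95 act 21.76 z 31.4 31.33 [ 0.48 -8.84  5.49] M [-1.07 -0.23]
3 25.09 cmd 23.35 act 21.78 z 31.4 31.37 [  0.84 -10.55   6.98] M [-1.4  -0.34]
```

```bash
python3 - <<'E'
from h import *
b=np.load('base.npy'); d,z=np.load('dz.npy'); s0=FOOTLINE-CY*.092
def read(n=3): 
    return fc({'wrist_force':np.mean([(env.hold(.03),env.state()['wrist_force'])[1] for _ in range(n)],0)},b)
f=read()
for i in range(6):
    if f[1]>-12: d+=.0003
    if f[2]>6: z+=.0001
    t=s0+CY*d; t[2]=z; env.move_linear(t,feed=.01); f=read(4); print(i,round(d*1e3,2),round(z*1e3,2),f.round(2))
    if f[1]<-12 and f[2]<7.5: break
for k in range(6): env.hold(.3); print(read(4).round(2))
np.save('dz.npy',[d,z]); s=st()
P=np.array(s['tcp_pos'])-s0; print((P@CY)*1e3, 'z axis tilt',Ro.from_rotvec(s['tcp_rot']).as_matrix()[:,2].round(4))
c=snap('scene'); cv2.imwrite('pics/flush.png',cv2.resize(c['image'][170:290,320:440],(720,600),interpolation=cv2.INTER_CUBIC))
E
```

```text
0 23.65 31.5 [  0.91 -11.34   7.18]
1 23.95 31.6 [  1.84 -12.25   7.23]
[  1.74 -12.95   6.48]
[  1.13 -12.69   7.26]
[  1.74 -12.41   6.88]
[  1.46 -12.12   6.98]
[  1.23 -12.2    6.82]
[  1.37 -11.79   7.03]
 t 28.56 tcp [0.5861 0.1727 0.0315] F [ -2.03 -11.54   5.11] M [-1.87  0.2  -0.02] w 0.108 gf 40.0
21.905486723581316 z axis tilt [-0.004  -0.0038 -1.    ]
```

View pics/flush.png

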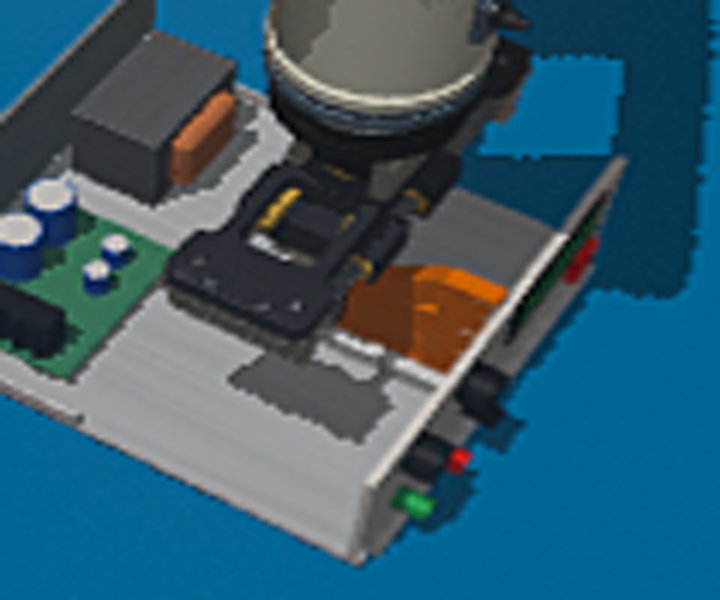

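The upright edge is flush along its height around crop (480,320), and about 12 N total has been held steadily for over 2 s (roughly 8–12 N on the panel, 7 N on the floor). Now back off, lift and return to the pad.

```bash
python3 - <<'E'
from h import *
p=np.array(env.state()['tcp_pos']); r0=rot(YC)
env.move_linear(p-CY*.012,feed=.02); st('back')
q=p-CY*.015
env.move_linear(q+[0,0,.14],r0,feed=.12); st('up')
g=PAD-.010*np.array([-np.sin(YS),np.cos(YS)]); r=rot(YS)
env.goto([*g,.165],r)
env.move_linear([*g,.040],feed=.12); env.hold(.3); st('near')
print(env.move_linear([*g,.022],feed=.012,stop_force=3)); st('pad')
c=snap('scene');t=snap('top')
im=np.hstack([cv2.resize(c['image'][170:290,320:440],(400,400)),cv2.resize(c['image'][120:220,190:290],(400,400))])
cv2.imwrite('pics/place.png',im)
E
```

```text
back t 29.46 tcp [0.5827 0.1611 0.0315] F [-0.64  0.04 -1.88] M [-0.08 -0.05 -0.  ] w 0.103 gf 40.0
up t 30.77 tcp [0.5815 0.1581 0.1706] F [ 0.22 -0.38 -1.23] M [-0.08 -0.02  0.01] w 0.105 gf 40.0
near t 33.87 tcp [ 0.5017 -0.2698  0.0404] F [-0.32 -0.03 -2.42] M [-0.04 -0.17 -0.01] w 0.111 gf 40.0
True
pad t 34.93 tcp [ 0.5015 -0.2697  0.0263] F [-0.29  1.64  4.84] M [-0.01  0.02 -0.02] w 0.106 gf 40.0
```

View pics/place.png

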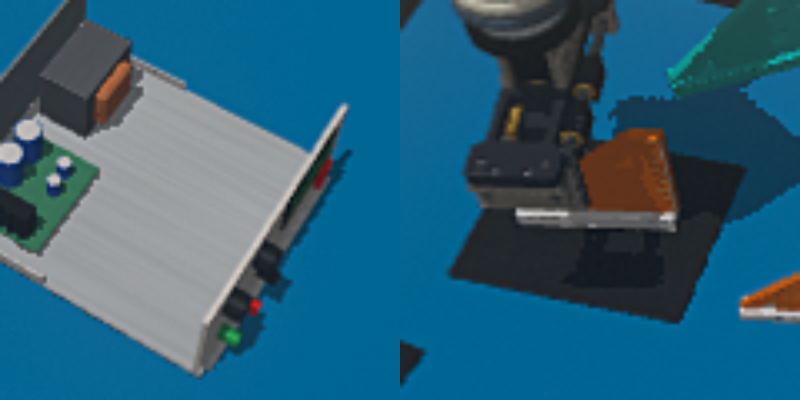

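Both went well: the panel stands square and the square is back on the middle of its pad, still gripped. But the vertical reading during the hold may have included friction against the panel, so the floor force could have been marginal. There is time left (35 of 72 s), so I'll repeat the press once with more downforce before releasing.

```bash
python3 - <<'E'
from h import *
b=np.load('base.npy'); s0=FOOTLINE-CY*.092; r=rot(YC)
def read(n=3): 
    return fc({'wrist_force':np.mean([(env.hold(.03),env.state()['wrist_force'])[1] for _ in range(n)],0)},b)
p=np.array(env.state()['tcp_pos']); env.move_linear(p+[0,0,.139],feed=.17)
a=s0+CY*.009
env.goto(a+[0,0,.165],r); env.move_linear(a+[0,0,.037],feed=.12); env.hold(.2)
print(env.move_linear(a+[0,0,.027],feed=.012,stop_force=3)); st('floor'); z=.0313; d=.0205
t=s0+CY*d; t[2]=z; env.move_linear(t,feed=.02); f=read(); print('slid',f.round(2))
for i in range(16):
    if f[1]>-13: d+=.0005 if f[1]>-8 else .0003
    elif f[1]<-14.7: d-=.0001
    if f[2]<9 and f[1]<-4: z-=.0001
    elif f[2]>11.5: z+=.0001
    t=s0+CY*d; t[2]=z; env.move_linear(t,feed=.01); f=read(); print(i,round(env.state()['clock'],2),round(d*1e3,2),round(z*1e3,2),f.round(2))
    if -14.7<f[1]<-13 and 9<f[2]<11.5: break
np.save('dz.npy',[d,z])
for k in range(5): env.hold(.3); print(read(4).round(2))
s=st(); print(Ro.from_rotvec(s['tcp_rot']).as_matrix()[:,2].round(4))
E
```

```text
True
floor t 39.58 tcp [0.5828 0.1601 0.0313] F [-0.21 -0.74  4.41] M [-0.06  0.01 -0.  ] w 0.11 gf 40.0
slid [0.08 0.86 1.97]
0 40.77 21.0 31.3 [ 0.25 -1.    2.55]
1 41.12 21.5 31.3 [ 0.27 -2.68  3.48]
2 41.48 22.0 31.3 [-0.   -3.89  4.51]
3 41.83 22.5 31.3 [ 0.18 -6.73  6.12]
4 42.17 23.0 31.2 [ 0.47 -9.31  7.76]
5 42.52 23.3 31.1 [  0.47 -10.85   9.69]
6 42.88 23.6 31.1 [  0.48 -12.76  10.03]
7 43.23 23.9 31.1 [  0.6  -14.33  11.26]
[  0.86 -13.81  11.09]
[  1.18 -14.2   10.75]
[  0.89 -13.83  10.58]
[  0.69 -13.81  10.95]
[  0.6  -14.    10.83]
 t 45.39 tcp [0.5862 0.1726 0.0313] F [ -3.84 -12.67   9.43] M [-2.07  0.34 -0.02] w 0.103 gf 40.0
[-0.0028 -0.003  -1.    ]
```

Steady at about 14 N total and 11 N down, so panel about 8–14 N and floor about 4–11 N under any friction split. Now return, place and release.

```bash
python3 - <<'E'
from h import *
p=np.array(env.state()['tcp_pos']); r0=rot(YC)
env.move_linear(p-CY*.012+[0,0,.0002],feed=.02)
env.move_linear(p-CY*.015+[0,0,.14],r0,feed=.14)
g=PAD-.010*np.array([-np.sin(YS),np.cos(YS)]); r=rot(YS)
env.goto([*g,.165],r)
env.move_linear([*g,.036],feed=.12); env.hold(.3)
print(env.move_linear([*g,.022],feed=.012,stop_force=2.5)); st('pad')
env.command_gripper(1.0); st('open')
env.move_linear([*g,.20],feed=.15); env.goto([.25,-.5,.25],r); env.hold(.2); st('clear')
c=snap('scene');t=snap('top')
im=np.hstack([cv2.resize(c['image'][100:300,190:430],(480,400)),cv2.resize(t['image'][110:250,220:350],(320,344))[:,:,:] if 0 else cv2.resize(t['image'][90:290,220:480][:, :],(320,400))])
cv2.imwrite('pics/end.png',im); cv2.imwrite('pics/end_top.png',t['image'])
E
```

```text
True
pad t 51.32 tcp [ 0.5014 -0.2696  0.0262] F [-0.45  0.73  4.67] M [-0.01 -0.02  0.03] w 0.108 gf 40.0
open t 52.58 tcp [ 0.5008 -0.2693  0.0257] F [ 0.84  0.46 -0.23] M [-0.05 -0.1   0.05] w 0.999 gf 0.0
clear t 55.38 tcp [ 0.2509 -0.4995  0.2498] F [0.34 0.03 0.07] M [-0.07 -0.06  0.02] w 0.999 gf 0.0
```

View pics/end.png

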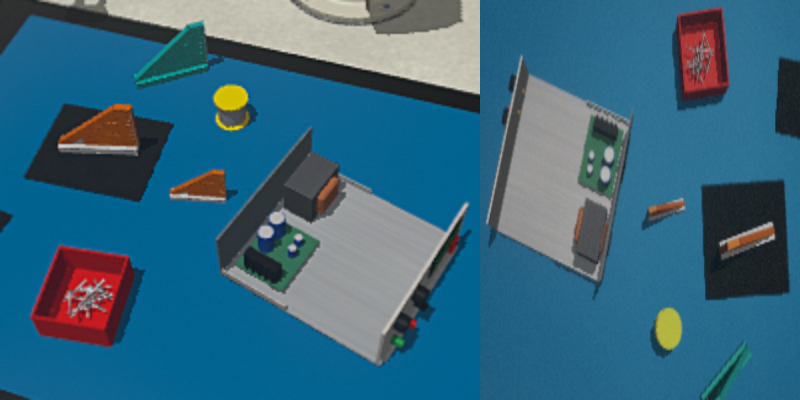

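The square stands upright in the middle of its pad at crop (98,135) and is released. The panel stands square at (425,280), and the spool and bin have not moved.

```bash
python3 -c "
from h import *
print(sign_off())"
```

```text
the job is handed in; nothing more can be done
None
```

The job is handed in at about 55 s: the panel was pressed square and held twice (second time at an estimated 8–14 N on the panel and 4–11 N on the floor), and the square stands released in the middle of its pad; the hand-in returned no verdict.

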